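# Shim the rocking hotplate stirrer

### The arm

A 7-joint arm with a two-finger parallel gripper is mounted at the origin on the work surface. World frame = base frame: x ahead of the robot, y to its left, z up, the work surface at z = 0. Lengths are in m, angles in rad, forces in N, time in s.
With the tool pointing down it reaches from about 0.4 to 0.85 m from the base axis. Payload 10.4 kg.
Tool frame: the origin (TCP) lies midway between the tips of the shut fingers; the grasp point (between the pads) lies 19 mm behind it (r.grasp_offset is the distance from the TCP to the grasp point, in m); x points along the fingers, y is the direction in which the jaws open and shut, and the axes are right-handed (so a half turn about x gives the same grasp; the last joint's range is limited). The gripper opens to 87 mm and grips with 3 to 60 N. Pads are 19 mm wide; open, the fingers measure 117 mm over their backs; the gripper's body (75 mm by 190 mm) begins 51 mm behind the grasp point.
Start: joints at [-1.215, 0.332, -0.065, 1.46, 0.022, 1.35, -0.088], TCP at [0.231, 0.581, 0.223] pointing down, gripper open.
Joint ranges: [-2.6, 2.6], [-0.5, 2.12], [-1.47, 1.34], [0.16, 2.42], [-1.27, 4.41], [0.06, 2.06], [-2.6, 2.6]. Speed limits (rad/s): [2.22, 2.22, 2.79, 2.79, 3.14, 3.14, 3.14].

### API

Orientations are given as a unit quaternion [x, y, z, w].
In Python, from bench import r, vision, close_job gives the robot as it stands. The module is installed in compiled form; this text tells all that it offers.
- The arm moves only by the shell command python3 -m pendant 'ROWS' [OPENING] [FORCE]. ROWS is text: rows parted by semicolons, each of 6 numbers parted by spaces: the shift along the tool's x, y, z in units of 0.25 m (1.0 is 0.25 m), then the turn, a rotation vector about the tool's x, y, z in units of 1.5 rad (1.0 is 1.5 rad). A call has 1 to 8 rows; each row is the pose to reach, as a shift and turn from the pose commanded when the call began, along the tool's axes at that moment; what a row does not reach only later rows make up. A row lasts 1/10 s, in which the tool goes at most 50 mm and 8.59 degrees, less where a joint would pass 70% of its speed; a pose out of reach is approached as far as the arm can. A call with a number of a shift or a turn outside -1 to 1 is refused whole. A call with a gripper value outside its range is refused whole. OPENING is the gripper command: -1 is shut, 1 is fully open, values between are in proportion, set as the call begins (- or left out, the last holds). The fingers move at their own pace and stop on an object; FORCE is the grip in N (left out, the last holds). Time passes only in rows, so rows that repeat a pose let the fingers close. It gives the time, the measured TCP pose, the force and the opening at its end, in the units of the state.
- r.read_state(): the state, without advancing time (a new reading comes with each control period).
- vision.camera(name): name is "scene" or "top"; returns (picture, depth): 384x512x3 uint8, blue, green, red; 384x512 float32, m along the optical axis (not along the pixel's ray), 0 where there is no reading.
- vision.get_calibration(name): a dict with "camera_matrix" (3x3 intrinsics, pixels), "rvec" (rotation vector, rad) and "tvec" (3), from world to camera coordinates, as OpenCV has them. Camera axes: x right, y down, z forward; pixel columns grow to the right and rows downward; lengths in m; the calibration is good to about 2 mm. A picture is of the moment at which its call begins. get_calibration takes no time and is no camera call.
- close_job(): hands the job in, once; it reports no verdict.
The state is a dict: "time": time; "joint_positions": joint angles; "joint_vel": joint speeds; "joint_torque": joint torques, N m; "ee_pos": TCP position; "eef_rot": TCP orientation; "ft_force": force on the tool from outside, world axes, zero at the start; "torque": the same for the moment, N m; "width": finger opening in m.
Only numpy, scipy, OpenCV 4.12 (cv2) and the standard library are available. Lean on these libraries where they do the work, as an engineer would, in place of code of your own. Each camera call takes 0.05 s, during which the arm holds its last target. There are 200 camera calls.

### The job

The hotplate stirrer rocks because the rubber foot at its front right corner is missing. Slide the wooden wedge along the bench, thin end first, in under that corner from the stirrer's right side until it is snug, then press down on top of that corner to test it; if it still dips, push the wedge further and test again. Finish with the stirrer level, steady and clear of your hand, without lifting or shoving it and without lifting the wedge, and leave the beaker, bottle and slide box where they stand.

Things in the scene. Friction and masses are not known exactly. Their poses are not given: they have to be found in the camera images.
- stirrer: Light grey hotplate stirrer, loose on the bench, 2 to 3 kg. Origin on the bench plane at the middle of its footprint; -x is its front (knobs), -y its right side (the right hand of a person who faces the knobs), z up. Housing 240 mm along x, 170 mm along y, flat underside 8 mm and top 68 mm above the bench. It stands level on three black rubber feet, 16 mm wide, 8 mm tall.
- panel (a point): Middle of the front face, 36 mm above the bench: a dark control panel with two black knobs that stick out 18 mm, 46 mm to either side of this point.
- plate_top (a point): Middle of the top of the white ceramic plate, 165 mm square, 88 mm above the bench, 32 mm behind the stirrer's origin. Ahead of it the front 70 mm of the housing top is a bare deck at 68 mm.
- corner_top (a point): Where to press (test with 6 to 10 N): on the housing top, 68 mm above the bench, at the front right corner over the missing foot, 25 mm from the front face, 23 mm from the right face. Unsupported, 2 to 4 N tip the stirrer until the corner's lower edge meets the bench and this point is about 6 mm lower; it comes back when let go. With the wedge snug it gives less than 1 mm.
- bare_corner (a point): Point on the lower edge of the stirrer's right face (8 mm above the bench when level), 25 mm behind its front face: the wedge goes in under this edge about here (30 mm to either side of it will do), pushed in the stirrer's +y direction.
- wedge: Plain light wooden wedge, loose on the bench to the right of the stirrer, thin end towards it, about 35 g: 110 mm long, 38 mm wide, 18 mm tall at the thick end, sloping evenly to 2 mm. Origin in the middle of its underside; +x points to the thin end, z up. It is snug with about 41 mm under the stirrer; pushing it, under 0.5 N before, then rises steeply.
- wedge_tip (a point): Middle of the wedge's thin end, 55 mm ahead (+x) of its origin, 1 mm above its underside.
- wedge_back (a point): Middle of the wedge's upright thick end face (38 mm wide, 18 mm tall), 55 mm behind its origin, 9 mm above its underside: the face to push on.
- beaker: Glass beaker, 70 mm across, 95 mm tall, standing on the bench in front of the stirrer's left half; to be left alone. Origin at the centre of its underside.
- bottle: Amber reagent bottle, 62 mm across, 135 mm tall, to the left of the stirrer; to be left alone. Origin at the centre of its underside.
- slidebox: Grey microscope-slide box, 87 by 102 by 32 mm, on the bench to the right of the stirrer's rear half; to be left alone. Origin at the centre of its underside.
Things that resemble listed ones, but are neither listed nor needed, are in the scene too. Several things have the shape of the wedge; the one meant has the colours described above.

How it is judged:
On the way, in this order (a step that is already met when the one before it is completed fails the run):
1. the wedge's thin end is at least 15 mm in under the front right corner (y of wedge_tip in the frame of stirrer above -0.07 m and x of wedge_tip in the frame of stirrer between -0.135 and -0.05 m), for 0.1 s.
2. the fingers press down on the stirrer with more than 4 N, the wedge carries the corner (more than 1 N) and the stirrer stays within 0.6 degree of level for 0.3 s (contact force between the fingers and stirrer above 4 N and contact force between wedge and stirrer above 1 N and angle between stirrer's own z axis and vertical below 0.01 rad), for 0.3 s.
At the end, for the whole second after the job is handed in: The stirrer is level within 0.6 degree, at rest and within 25 mm of where it stood; the wedge lies flat on the bench with its thin end at least 25 mm in under the right side, within about 40 mm of the place of the missing foot along that side (angle between stirrer's own z axis and vertical below 0.01 rad and y of wedge_tip in the frame of stirrer above -0.06 m and x of wedge_tip in the frame of stirrer between -0.135 and -0.05 m and height (world z) of wedge below 0.012 m and linear speed of each of stirrer, wedge below 0.02 m/s and distance of stirrer from where it was at the start of the episode below 0.025 m); the robot touches nothing.
It fails at once if the wedge is lifted off the bench (origin more than 25 mm up) (height (world z) of wedge above 0.025 m).
It fails at once if the stirrer is lifted or tipped by more than 7 degrees (angle between stirrer's own z axis and vertical above 0.12 rad or height (world z) of stirrer above 0.02 m).
It fails at once if the stirrer is shoved more than 25 mm from its place (distance of stirrer from where it was at the start of the episode above 0.025 m).
It fails at once if the beaker, the bottle or the slide box is moved more than 20 mm (distance of any of beaker, bottle, slidebox from where it was at the start of the episode above 0.02 m).
It also fails if it takes over 48 s, if anything falls off the work surface, if the arm or the gripper's body presses on something with over 40 N, if the wrist force passes 120 N, or if a joint passes its speed limit or range.

## Working session

There is one attempt and no reset: what is moved stays moved. The work goes in short steps, Python scripts to look and compute and a shell command to move; the robot and the scene stay as the last step left them, time stands still between calls to the robot, and variables do not carry over. Pictures are saved under pics/ and viewed, about 8 in all and at most 12, crops included, and the job is handed in when it is done.

```bash
mkdir -p pics; cat > h.py <<'E'
from bench import r, vision
import numpy as np, cv2
from scipy.spatial.transform import Rotation as R
def cam(n):
    p,d=vision.camera(n); c=vision.get_calibration(n)
    return p,d,np.array(c["camera_matrix"]),R.from_rotvec(np.ravel(c["rvec"])),np.ravel(c["tvec"])
def world(d,K,Rm,t):
    v,u=np.mgrid[:d.shape[0],:d.shape[1]]
    pc=np.stack([(u-K[0,2])/K[0,0]*d,(v-K[1,2])/K[1,1]*d,d],-1)
    return ((pc-t)@Rm.as_matrix())
E
python3 - <<'E'
from h import *
for n in("scene","top"):
    p,d,K,Rm,t=cam(n); cv2.imwrite(f"pics/{n}0.png",p); np.savez(f"{n}0.npz",p=p,d=d,w=world(d,K,Rm,t))
    print(n,K[0,0],-Rm.inv().apply(t))
s=r.read_state();print(s); print(R.from_quat(s["eef_rot"]).as_matrix().round(3))
E
```

```text
scene 425.82387452802254 [ 1.23705666 -0.57716766  0.75491207]
top 468.5601007366209 [ 0.34055912 -0.00359349  1.2534802 ]
{'time': 0.1, 'joint_positions': array([-1.21460273,  0.33282792, -0.06469965,  1.46082985,  0.02159797,
        1.34989554, -0.08852429]), 'joint_vel': array([-2.24189933e-03,  2.23882826e-05, -8.51637354e-05, -1.96444440e-03,
       -1.12556739e-04,  5.91811672e-04, -1.38363301e-03]), 'joint_torque': array([ 1.77549173e-03, -6.24538565e+01,  2.49232014e-02, -3.90714419e+01,
       -6.12699660e-02,  3.65300733e-02,  4.22219068e-05]), 'ee_pos': array([0.23100342, 0.58038333, 0.2218346 ]), 'eef_rot': array([ 0.13268418,  0.6945272 , -0.13356929,  0.69439623]), 'ft_force': array([ 0.49445176,  0.3698613 , -0.05928329]), 'torque': array([ 0.01543572,  0.02074978, -0.03252935]), 'width': 0.08696570251172216}
[[-0.     0.37   0.929]
 [-0.001  0.929 -0.37 ]
 [-1.    -0.001  0.   ]]
```

View pics/top0.png

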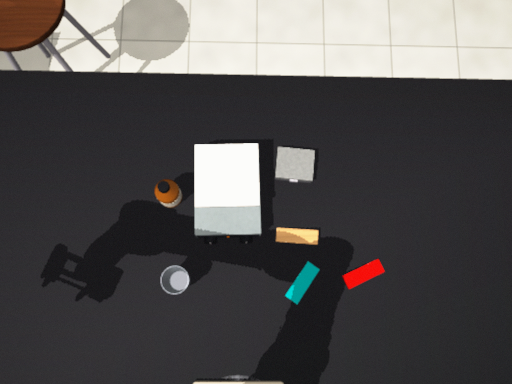

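View pics/scene0.png

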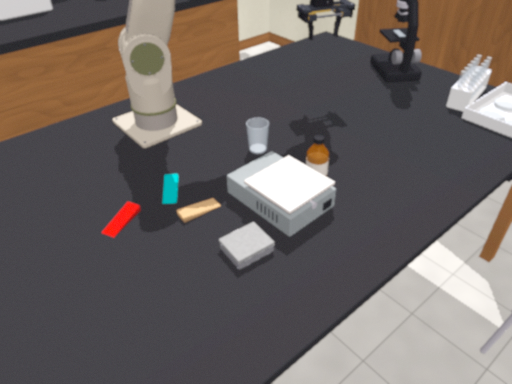

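The top view shows the stirrer at (228,190) with its knobs at (210,240) and (246,240), so its front faces the robot and its right side is image right. There are three wedge shapes: light wood at (297,236), cyan at (303,283) and red at (364,274). The wooden one fits the description. The slide box is at (295,164), the beaker at (175,280) and the bottle at (168,193).

```bash
python3 - <<'E'
from h import *
z=np.load("top0.npz"); p,d,w=z["p"],z["d"],z["w"]
hsv=cv2.cvtColor(p,cv2.COLOR_BGR2HSV)
m=np.zeros(d.shape,bool)
def rect(name,mask,zr=None):
    P=w[mask]; (c,s,a)=cv2.minAreaRect(P[:,:2].astype(np.float32)); print(name,mask.sum(),np.round(c,4),np.round(s,4),round(a,2),"z",np.percentile(P[:,2],[2,50,98]).round(4)); return cv2.boxPoints((c,s,a)).round(4).tolist()
vv,uu=np.mgrid[:384,:512]
box=lambda a,b,c,e:(uu>=a)&(uu<=b)&(vv>=c)&(vv<=e)
Z=w[...,2]
wm=box(270,325,222,250)&(hsv[...,1]>80)&(hsv[...,2]>90)
print(rect("wedge",wm))
P=w[wm]; A=np.c_[P[:,:2],np.ones(len(P))]; print("slope fit",np.linalg.lstsq(A,P[:,2],rcond=None)[0].round(4))
print(rect("housing",box(185,270,135,245)&(Z>.055)&(Z<.095)))
print(rect("plate",box(185,270,135,245)&(Z>.08)))
print(rect("deck",box(185,270,203,245)&(Z>.06)&(Z<.075)))
print(rect("slidebox",box(270,325,140,190)&(Z>.022)&(Z<.045)))
print(rect("cyan",box(280,325,255,310)&(hsv[...,1]>100)&(p[...,0]>90)))
print(rect("red",box(335,390,255,295)&(hsv[...,1]>150)&(p[...,2]>120)))
print("bench",np.median(Z[300:370,330:500]))
c=p[190:310,180:330]; cv2.imwrite("pics/crop1.png",cv2.resize(c,None,fx=5,fy=5,interpolation=cv2.INTER_CUBIC))
E
```

```text
wedge 662 [ 0.4466 -0.0898] [0.0946 0.2564] 30.63 z [-0.0005  0.0103  0.0207]
[[0.34060001373291016, -0.003599999938160181], [0.47119998931884766, -0.22419999539852142], [0.5526000261306763, -0.17599999904632568], [0.4219000041484833, 0.044599998742341995]]
slope fit [-4.2598  0.7084  2.1797]
housing 6035 [0.5879 0.0312] [0.2532 0.1692] 1.14 z [0.0644 0.0874 0.0931]
[[0.4596000015735626, 0.11330000311136246], [0.46299999952316284, -0.05590000003576279], [0.7160999774932861, -0.05090000107884407], [0.7128000259399414, 0.11829999834299088]]
plate 4103 [0.5269 0.0304] [0.3747 0.1643] 1.87 z [0.0842 0.089  0.0943]
[[0.3370000123977661, 0.10639999806880951], [0.3422999978065491, -0.05779999867081642], [0.7168999910354614, -0.04560000076889992], [0.7114999890327454, 0.11860000342130661]]
deck 1910 [0.5115 0.0296] [0.0783 0.1695] 2.44 z [0.0636 0.0688 0.0734]
[[0.46880000829696655, 0.11259999871253967], [0.47600001096725464, -0.0568000003695488], [0.5543000102043152, -0.05339999869465828], [0.5471000075340271, 0.11590000241994858]]
slidebox 1206 [ 0.6754 -0.1474] [0.1016 0.0929] 85.2 z [0.0269 0.0331 0.0383]
[[0.6248999834060669, -0.19419999420642853], [0.7174000144004822, -0.20190000534057617], [0.7260000109672546, -0.1006999984383583], [0.633400022983551, -0.09290000051259995]]
cyan 642 [ 0.3416 -0.119 ] [0.0876 0.2136] 22.82 z [0.0005 0.0106 0.0211]
[[0.259799987077713, -0.03759999945759773], [0.3427000045776367, -0.2345000058412552], [0.42340001463890076, -0.2004999965429306], [0.34060001373291016, -0.003599999938160181]]
red 641 [ 0.3544 -0.1976] [0.0598 0.3844] 12.92 z [0.0003 0.011  0.0214]
[[0.28220000863075256, -0.017000000923871994], [0.36820000410079956, -0.39169999957084656], [0.42649999260902405, -0.3783000111579895], [0.34060001373291016, -0.003599999938160181]]
bench 0.0012818425641431626
```

View pics/crop1.png

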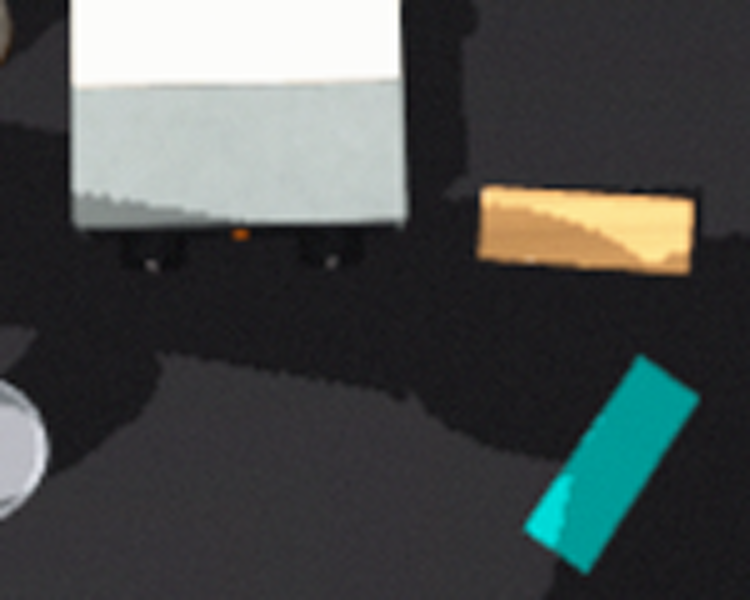

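The crop confirms the wooden wedge, with its thin end left at about (276,234) and its thick end right at about (318,237). Its path to the stirrer's front right corner at (261,234) is clear. I'll refit with the zero-depth pixels removed.

```bash
cat >> h.py <<'E'
def at(n,px,z):
    c=vision.get_calibration(n);K=np.array(c["camera_matrix"]);Rm=R.from_rotvec(np.ravel(c["rvec"]));t=np.ravel(c["tvec"])
    o=Rm.inv().apply(-t);v=Rm.inv().apply(np.linalg.solve(K,[px[0],px[1],1.]))
    return o+v*(z-o[2])/v[2]
E
python3 - <<'E'
from h import *
z=np.load("top0.npz"); p,d,w=z["p"],z["d"],z["w"]
hsv=cv2.cvtColor(p,cv2.COLOR_BGR2HSV);vv,uu=np.mgrid[:384,:512];Z=w[...,2]
box=lambda a,b,c,e:(uu>=a)&(uu<=b)&(vv>=c)&(vv<=e)&(d>0)
def rect(name,mask):
    P=w[mask]; (c,s,a)=cv2.minAreaRect(P[:,:2].astype(np.float32)); print(name,np.round(c,4),np.round(s,4),round(a,2),"z",np.percentile(P[:,2],[2,50,98]).round(4))
wm=box(270,325,222,250)&(hsv[...,1]>80)&(hsv[...,2]>90); rect("wedge",wm)
P=w[wm]; print("slope",np.linalg.lstsq(np.c_[P[:,:2],np.ones(len(P))],P[:,2],rcond=None)[0].round(4))
rect("plate",box(185,270,135,245)&(Z>.081)); rect("cyan",box(280,325,255,310)&(hsv[...,1]>100)&(p[...,0]>90))
f=lambda x,y,h:at("top",((x+.5)/5-.5+180,(y+.5)/5-.5+190),h)
C={k:f(*v) for k,v in dict(t1=(482,187,.002),t2=(478,258,.002),b1=(694,199,.018),b2=(691,273,.018),FR=(406,222,.068),FL=(75,229,.068),PR=(401,78,.088),PL=(75,88,.088)).items()}
for k,v in C.items(): print(k,v.round(4))
tip=(C["t1"]+C["t2"])/2;back=(C["b1"]+C["b2"])/2;e=tip-back
print("tip",tip,"back",back,"len",np.hypot(*e[:2]),"yaw",np.degrees(np.arctan2(e[1],e[0])))
e=C["FL"]-C["FR"];print("stirrer y dir deg",np.degrees(np.arctan2(e[1],e[0])),np.hypot(*e[:2]))
E
```

```text
wedge [ 0.4837 -0.1535] [0.1158 0.0418] 86.84 z [-0.0005  0.0102  0.0205]
slope [ 0.0434 -0.1358 -0.0314]
plate [0.6307 0.0338] [0.1671 0.1643] 1.9 z [0.0843 0.0889 0.0936]
cyan [ 0.36   -0.1661] [0.0406 0.1112] 54.35 z [0.0005 0.0106 0.0211]
t1 [ 0.5061 -0.0978  0.002 ]
t2 [ 0.4678 -0.0956  0.002 ]
b1 [ 0.4988 -0.2097  0.018 ]
b2 [ 0.4594 -0.2073  0.018 ]
FR [ 0.4791 -0.0541  0.068 ]
FL [0.4737 0.1135 0.068 ]
PR [ 0.5498 -0.0504  0.088 ]
PL [0.5426 0.1138 0.088 ]
tip [ 0.48698548 -0.09668277  0.002     ] back [ 0.47913679 -0.20848221  0.018     ] len 0.11207460454482943 yaw 85.98423861755658
stirrer y dir deg 91.83039642688986 0.16771874914280088
```

```bash
cat >> h.py <<'E'
def rowsto(p,yaw,p0=None,q0=None):
    """tool down, tool z at yaw (deg): row numbers from pose p0,q0"""
    s=r.read_state(); p0=s["ee_pos"] if p0 is None else p0; R0=R.from_quat(s["eef_rot"]) if q0 is None else q0
    a=np.radians(yaw); z=np.array([np.cos(a),np.sin(a),0]); x=np.array([0,0,-1.]); R1=R.from_matrix(np.c_[x,np.cross(z,x),z])
    print(np.r_[R0.inv().apply(np.array(p)-p0)/.25,(R0.inv()*R1).as_rotvec()/1.5].round(3)); return np.array(p),R1
E
python3 - <<'E'
from h import *
a=rowsto([.42,.42,.222],-45)
b=rowsto([.50,.19,.20],-65,*a)
c=rowsto([.50,-.05,.20],-80,*b)
e=rowsto([.477,-.24,.16],-94,*c)
E
```

```text
[-0.    -0.316  0.94   0.271  0.     0.001]
[ 0.088 -0.424  0.877  0.233 -0.     0.   ]
[ 0.    -0.406  0.87   0.175  0.    -0.   ]
[ 0.16  -0.223  0.732  0.163  0.     0.   ]
```

```bash
python3 -m pendant '0 -.316 .94 .271 0 0;0 -.316 .94 .271 0 0;0 -.316 .94 .271 0 0;0 -.316 .94 .271 0 0;0 -.316 .94 .271 0 0;0 -.316 .94 .271 0 0;0 -.316 .94 .271 0 0' -1 20
python3 -m pendant '.088 -.424 .877 .233 0 0;.088 -.424 .877 .233 0 0;.088 -.424 .877 .233 0 0;.088 -.424 .877 .233 0 0;.088 -.424 .877 .233 0 0;.088 -.424 .877 .233 0 0;.088 -.424 .877 .233 0 0'
python3 -m pendant '0 -.406 .87 .175 0 0;0 -.406 .87 .175 0 0;0 -.406 .87 .175 0 0;0 -.406 .87 .175 0 0;0 -.406 .87 .175 0 0;0 -.406 .87 .175 0 0;0 -.406 .87 .175 0 0'
python3 - <<'E'
from h import *
s=r.read_state();print(s["time"],s["ee_pos"],s["ft_force"],R.from_quat(s["eef_rot"]).as_matrix().round(3),s["joint_positions"].round(2))
rowsto([.477,-.24,.10],-94)
E
```

```text
time: 0.8
ee_pos: [0.421, 0.4194, 0.2222]
eef_rot: [0.271, 0.653, -0.272, 0.653]
ft_force: [-0.2, 1.0, -0.2]
width: 0.0392
time: 1.5
ee_pos: [0.4999, 0.1912, 0.2004]
eef_rot: [0.38, 0.597, -0.38, 0.596]
ft_force: [-0.3, -0.5, 0.3]
width: 0.0001
time: 2.2
ee_pos: [0.5005, -0.0477, 0.2006]
eef_rot: [0.455, 0.542, -0.454, 0.542]
ft_force: [0.1, 1.2, 0.5]
width: 0.0005
2.2 [ 0.50049527 -0.0476745   0.20057189] [0.08182401 1.15953416 0.46224598] [[ 0.     0.985  0.174]
 [ 0.001  0.174 -0.985]
 [-1.     0.    -0.001]] [-0.49  0.07  0.52  1.83 -0.04  1.25  0.22]
[ 0.402 -0.227  0.741  0.163 -0.    -0.   ]
```

```bash
python3 -m pendant '.16 -.227 .741 .163 0 0;.402 -.227 .741 .163 0 0;.402 -.227 .741 .163 0 0;.402 -.227 .741 .163 0 0;.402 -.227 .741 .163 0 0;.402 -.227 .741 .163 0 0;.402 -.227 .741 .163 0 0'
python3 - <<'E'
from h import *
rowsto([.477,-.24,.007],-94)
p=vision.camera("top")[0]; cv2.imwrite("pics/c2.png",cv2.resize(p[190:310,210:360],None,fx=5,fy=5,interpolation=cv2.INTER_CUBIC))
p=vision.camera("scene")[0]; cv2.imwrite("pics/c3.png",cv2.resize(p[130:280,130:330],None,fx=4,fy=4,interpolation=cv2.INTER_CUBIC))
E
```

```text
time: 2.9
ee_pos: [0.4775, -0.2392, 0.0998]
eef_rot: [0.517, 0.483, -0.517, 0.482]
ft_force: [-0.2, -0.2, 0.4]
width: 0.0007
[ 0.371 -0.002  0.004  0.001 -0.001  0.   ]
```

View pics/c3.png

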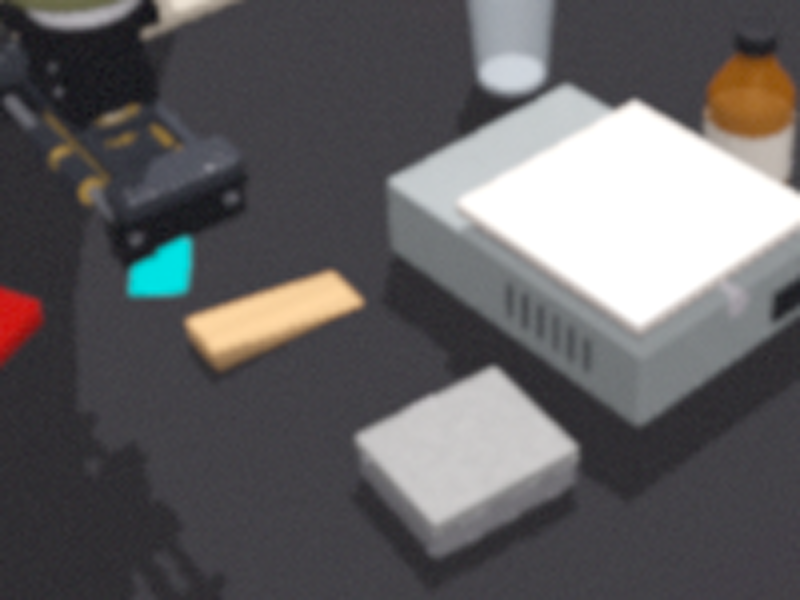

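The scene view shows the shut fingers at (180,200) above the bench behind the wedge's thick end (205,340), with the space below clear. I'll lower them in two steps.

```bash
python3 -m pendant '.2 0 0 0 0 0;.34 0 0 0 0 0;.34 0 0 0 0 0;.37 0 0 0 0 0;.37 0 0 0 0 0;.37 0 0 0 0 0'
python3 - <<'E'
from h import *
s=r.read_state(); print(s["time"],s["ee_pos"],s["ft_force"])
a=rowsto([.4775,-.224,.007],-94)   # near contact
rowsto([.4775+.0036,-.204,.007],-94)
E
```

```text
time: 3.6
ee_pos: [0.4775, -0.2419, 0.0091]
eef_rot: [0.518, 0.481, -0.517, 0.483]
ft_force: [0.3, 0.6, 0.7]
width: 0.0007
3.6 [ 0.47751456 -0.24191581  0.00912447] [0.29106368 0.58781282 0.69949897]
[ 0.008 -0.005 -0.071 -0.001  0.    -0.002]
[ 0.008  0.004 -0.152 -0.001  0.    -0.002]
```

```bash
python3 -m pendant '0 0 -.04 0 0 0;0 0 -.08 0 0 0;0 .002 -.11 0 0 0;0 .006 -.14 -.004 0 0;0 .01 -.17 -.008 0 0;0 .013 -.2 -.012 0 0;0 .016 -.22 -.015 0 0;0 .016 -.22 -.015 0 0'
python3 - <<'E'
from h import *
s=r.read_state(); print(s["time"],s["ee_pos"],s["ft_force"])
p=vision.camera("top")[0]; cv2.imwrite("pics/c4.png",cv2.resize(p[190:310,210:360],None,fx=5,fy=5,interpolation=cv2.INTER_CUBIC))
p=vision.camera("scene")[0]; cv2.imwrite("pics/c5.png",cv2.resize(p[130:280,130:330],None,fx=4,fy=4,interpolation=cv2.INTER_CUBIC))
E
```

```text
time: 4.4
ee_pos: [0.4844, -0.1863, 0.0074]
eef_rot: [0.512, 0.488, -0.512, 0.488]
ft_force: [0.1, 0.0, 0.1]
width: 0.001
4.4 [ 0.48439747 -0.18630467  0.0074344 ] [0.06838884 0.04520208 0.14305948]
```

View pics/c5.png

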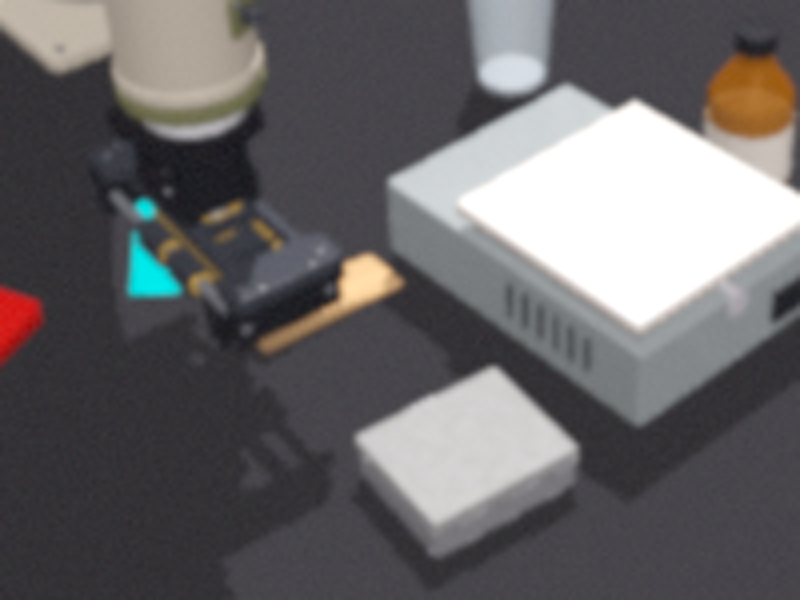

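The wedge is being pushed straight. Its thin-end corners are at crop (375,253) and (403,283), still short of the stirrer. I'll check its position and yaw.

```bash
python3 - <<'E'
from h import *
f=lambda x,y,h:at("scene",((x+.5)/4-.5+130,(y+.5)/4-.5+130),h)
print(f(375,253,.002),f(403,283,.002), "near side back bottom",f(264,354,0),"old tip",f(336,270,.002),f(364,300,.002),"old back bottom",f(220,370,0))
print("stirrer FR top",f(388,182,.068))
a=rowsto([.490,-.160,.008],-90); rowsto([.4915,-.146,.008],-89.5,*a)
E
```

```text
[ 0.47101371 -0.06121339  0.002     ] [ 0.50954531 -0.06629091  0.002     ] near side back bottom [ 0.50411073 -0.17686161  0.        ] old tip [ 0.46795848 -0.09253846  0.002     ] [ 0.50612065 -0.09688673  0.002     ] old back bottom [ 0.49793287 -0.20686281  0.        ]
stirrer FR top [ 0.48383262 -0.05469217  0.068     ]
[-0.002  0.018 -0.11  -0.032 -0.     0.   ]
[ 0.     0.006 -0.056 -0.006  0.     0.   ]
```

View pics/c4.png

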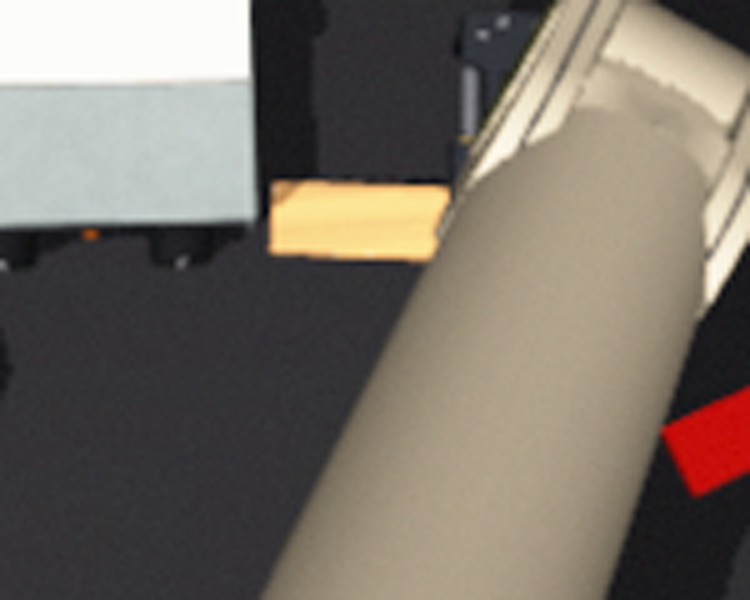

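Top-view tip corners are at crop (271,182) and (270,253), so the tip sits near (0.490, -0.064), about 10 mm short of the right face. I expect it to be snug with the TCP at y ≈ -0.134. Pushing on slowly.

```bash
python3 -m pendant '0 .003 -.025 -.003 0 0;0 .007 -.05 -.006 0 0;0 .011 -.075 -.009 0 0;0 .015 -.1 -.012 0 0;0 .018 -.125 -.015 0 0;0 .021 -.145 -.018 0 0;0 .022 -.15 -.02 0 0'
python3 -m pendant '0 0 -.01 0 0 0;0 0 -.02 0 0 0;0 0 -.02 0 0 0'
```

```text
time: 5.2
ee_pos: [0.4917, -0.1492, 0.0075]
eef_rot: [0.504, 0.496, -0.504, 0.496]
ft_force: [0.6, -1.0, 1.1]
width: 0.0004
time: 5.5
ee_pos: [0.4915, -0.1448, 0.0075]
eef_rot: [0.505, 0.495, -0.505, 0.495]
ft_force: [-0.1, -0.4, -0.7]
width: 0.001
```

```bash
python3 -m pendant '0 0 -.008 0 0 0;0 0 -.016 0 0 0;0 0 -.016 0 0 0'
python3 -m pendant '0 0 -.008 0 0 0;0 0 -.012 0 0 0;0 0 -.012 0 0 0'
```

```text
time: 5.8
ee_pos: [0.4917, -0.1408, 0.0075]
eef_rot: [0.505, 0.495, -0.504, 0.495]
ft_force: [0.4, 0.4, 0.0]
width: 0.0002
time: 6.1
ee_pos: [0.4917, -0.1379, 0.0075]
eef_rot: [0.505, 0.495, -0.505, 0.495]
ft_force: [0.1, -0.3, 0.0]
width: 0.0005
```

```bash
python3 - <<'E'
from h import *
p=vision.camera("scene")[0]; cv2.imwrite("pics/c6.png",cv2.resize(p[150:250,170:290],None,fx=6,fy=6,interpolation=cv2.INTER_CUBIC))
E
```

```text
(no output)
```

View pics/c6.png

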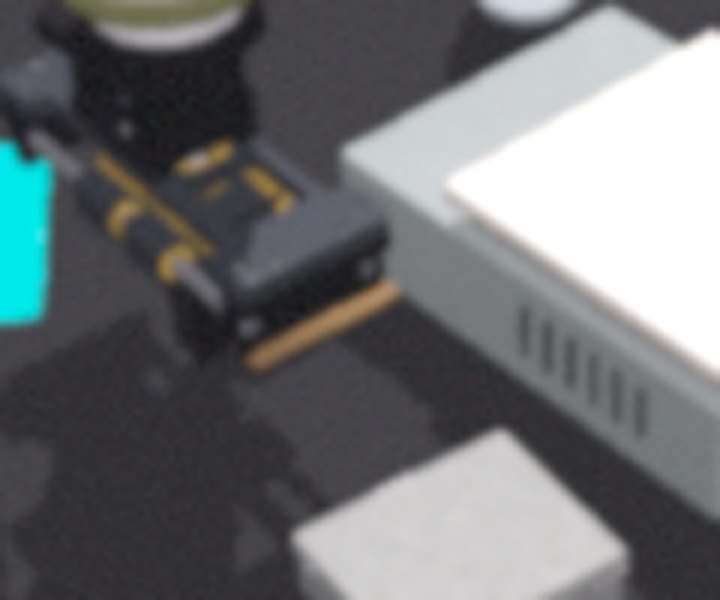

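The wedge's near side runs from crop (250,365) to (397,290), where it goes in under the housing edge. There's no resistance yet, so I'll feel for the rise in smaller steps.

```bash
for i in 1; do :; done; python3 -m pendant '0 0 -.006 0 0 0;0 0 -.008 0 0 0;0 0 -.008 0 0 0'
python3 -m pendant '0 0 -.003 0 0 0;0 0 -.006 0 0 0;0 0 -.006 0 0 0'
```

```text
time: 6.45
ee_pos: [0.4917, -0.136, 0.0075]
eef_rot: [0.505, 0.495, -0.505, 0.495]
ft_force: [-0.7, -0.6, -0.2]
width: 0.0004
time: 6.75
ee_pos: [0.4918, -0.1345, 0.0075]
eef_rot: [0.505, 0.495, -0.505, 0.495]
ft_force: [-0.4, -0.7, 1.1]
width: 0.0006
```

```bash
python3 -m pendant '0 0 -.003 0 0 0;0 0 -.006 0 0 0;0 0 -.006 0 0 0'
python3 -m pendant '0 0 -.003 0 0 0;0 0 -.006 0 0 0;0 0 -.006 0 0 0'
```

```text
time: 7.05
ee_pos: [0.4918, -0.1333, 0.0076]
eef_rot: [-0.505, -0.495, 0.505, -0.495]
ft_force: [-0.3, -1.2, 0.0]
width: 0.0004
time: 7.35
ee_pos: [0.4918, -0.1324, 0.0076]
eef_rot: [-0.505, -0.495, 0.505, -0.496]
ft_force: [0.6, -4.2, -0.2]
width: 0.0006
```

The force rose to 4.2 N while the arm lagged, so the wedge is snug at about the expected place. I'll back off, rise and go over to the corner.

```bash
python3 -m pendant '0 0 .03 0 0 0;0 0 .1 0 0 0;0 0 .1 0 0 0;-.18 0 .1 0 0 0;-.36 0 .1 0 0 0;-.36 0 .1 0 0 0;-.36 0 .1 0 0 0'
python3 - <<'E'
from h import *
s=r.read_state(); print(s["ee_pos"],s["ft_force"])
rowsto([.503,-.030,.080],-91)
z,d,K,Rm,t=cam("scene"); cv2.imwrite("pics/c7.png",cv2.resize(z[150:250,170:290],None,fx=6,fy=6,interpolation=cv2.INTER_CUBIC))
E
```

```text
time: 8.05
ee_pos: [0.4921, -0.1558, 0.0983]
eef_rot: [0.505, 0.495, -0.504, 0.496]
ft_force: [-0.1, 0.0, -1.0]
width: 0.0002
[ 0.49209819 -0.1557776   0.09834482] [-0.11979095  0.00250531 -1.00433642]
[ 0.074  0.035 -0.504 -0.    -0.001 -0.001]
```

View pics/c7.png

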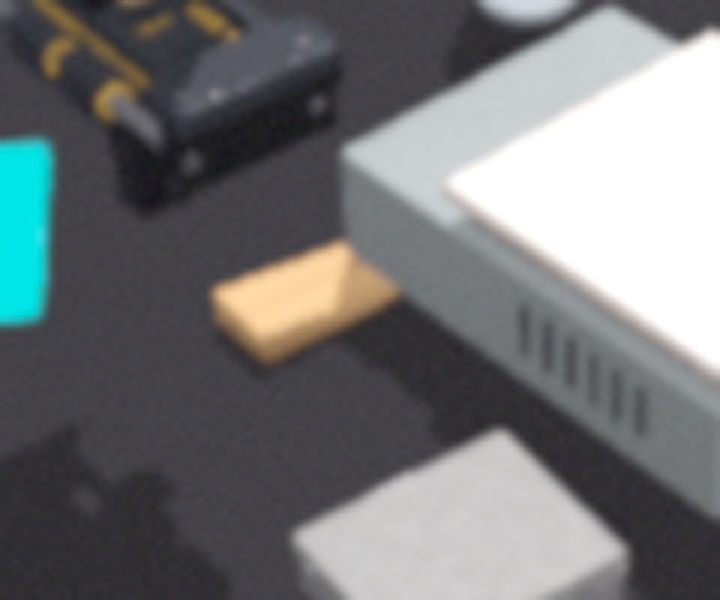

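The wedge lies flat and goes in under the corner between crop (350,245) and (400,295). Now the press test: over the corner first, then down slowly.

```bash
python3 -m pendant '0 .035 -.2 0 0 0;0 .035 -.4 0 0 0;0 .035 -.504 0 0 0;0 .035 -.504 0 0 0;.06 .035 -.504 0 0 0;.09 .035 -.504 0 0 0;.09 .035 -.504 0 0 0'
python3 -m pendant '.008 0 0 0 0 0;.016 0 0 0 0 0;.016 0 0 0 0 0'
```

```text
time: 8.8
ee_pos: [0.501, -0.0316, 0.0733]
eef_rot: [-0.504, -0.496, 0.506, -0.494]
ft_force: [0.4, -0.5, -0.5]
width: 0.0004
time: 9.1
ee_pos: [0.5025, -0.0309, 0.071]
eef_rot: [0.505, 0.495, -0.505, 0.495]
ft_force: [-0.3, 0.6, -0.1]
width: 0.0002
```

```bash
python3 -m pendant '.004 0 0 0 0 0;.008 0 0 0 0 0;.008 0 0 0 0 0'
python3 -m pendant '.003 0 0 0 0 0;.006 0 0 0 0 0;.006 0 0 0 0 0'
```

```text
time: 9.4
ee_pos: [0.5024, -0.0307, 0.069]
eef_rot: [0.505, 0.495, -0.505, 0.495]
ft_force: [-0.0, -0.5, -0.4]
width: 0.0005
time: 9.7
ee_pos: [0.5026, -0.0308, 0.0684]
eef_rot: [0.505, 0.495, -0.504, 0.495]
ft_force: [-5.0, 0.4, 12.2]
width: 0.0006
```

```bash
python3 -m pendant '-.001 0 0 0 0 0;-.001 0 0 0 0 0;-.001 0 0 0 0 0;-.001 0 0 0 0 0;-.001 0 0 0 0 0;-.001 0 0 0 0 0'
python3 - <<'E'
from h import *
z=np.load("scene0.npz"); w0=z["w"]; p,d,K,Rm,t=cam("scene"); w=world(d,K,Rm,t)
# housing right-face / plate tilt: fit plate plane before and now
for n,W,D,P in(("before",w0,z["d"],z["p"]),("now",w,d,p)):
    m=(D>0)&(W[...,2]>.082)&(W[...,2]<.094)&(abs(W[...,0]-.63)<.07)&(abs(W[...,1]-.033)<.07)&(P.min(-1)>200)
    A=W[m]; c=np.linalg.lstsq(np.c_[A[:,:2]-[.63,.033],np.ones(len(A))],A[:,2],rcond=None)[0]; print(n,m.sum(),c.round(4))
E
```

```text
time: 10.3
ee_pos: [0.5025, -0.0308, 0.0684]
eef_rot: [0.505, 0.495, -0.504, 0.495]
ft_force: [-4.4, -0.2, 9.4]
width: 0.0005
before 1857 [-0.0005 -0.0006  0.0882]
now 1862 [-0.0004  0.0009  0.0881]
```

At 9.4–12 N the corner held, with the TCP steady at 0.0684 m. The plate plane tilts only about 0.0015 rad from before, where an unsupported corner would dip 6 mm. I'll lift off and check.

```bash
python3 -m pendant '-.02 0 0 0 0 0;-.1 0 0 0 0 0;-.3 0 0 0 0 0;-.4 0 .2 0 0 0;-.4 0 .4 0 0 0;-.4 0 .7 0 0 0;-.4 0 .9 0 0 0;-.4 0 .9 0 0 0'
python3 -m pendant '0 0 0 0 0 0;0 0 0 0 0 0;0 0 0 0 0 0'
python3 - <<'E'
from h import *
z=np.load("scene0.npz"); w0=z["w"]; p,d,K,Rm,t=cam("scene"); w=world(d,K,Rm,t)
for n,W,D,P in(("before",w0,z["d"],z["p"]),("now",w,d,p)):
    m=(D>0)&(W[...,2]>.082)&(W[...,2]<.094)&(abs(W[...,0]-.63)<.07)&(abs(W[...,1]-.033)<.07)&(P.min(-1)>200)
    A=W[m]; c=np.linalg.lstsq(np.c_[A[:,:2]-[.63,.033],np.ones(len(A))],A[:,2],rcond=None)[0]; print(n,m.sum(),c.round(4))
cv2.imwrite("pics/c8.png",cv2.resize(p[130:280,130:330],None,fx=4,fy=4,interpolation=cv2.INTER_CUBIC))
q=cam("top")[0]; cv2.imwrite("pics/c9.png",cv2.resize(q[130:280,150:350],None,fx=4,fy=4,interpolation=cv2.INTER_CUBIC))
E
```

```text
time: 11.15
ee_pos: [0.4973, -0.2598, 0.1683]
eef_rot: [-0.505, -0.494, 0.506, -0.495]
ft_force: [0.5, 0.4, -0.4]
width: 0.0002
time: 11.45
ee_pos: [0.4986, -0.2545, 0.1676]
eef_rot: [0.504, 0.496, -0.504, 0.496]
ft_force: [0.3, 0.3, 0.2]
width: 0.0003
before 1857 [-0.0005 -0.0006  0.0882]
now 1855 [-0.0001  0.0017  0.0882]
```

View pics/c8.png

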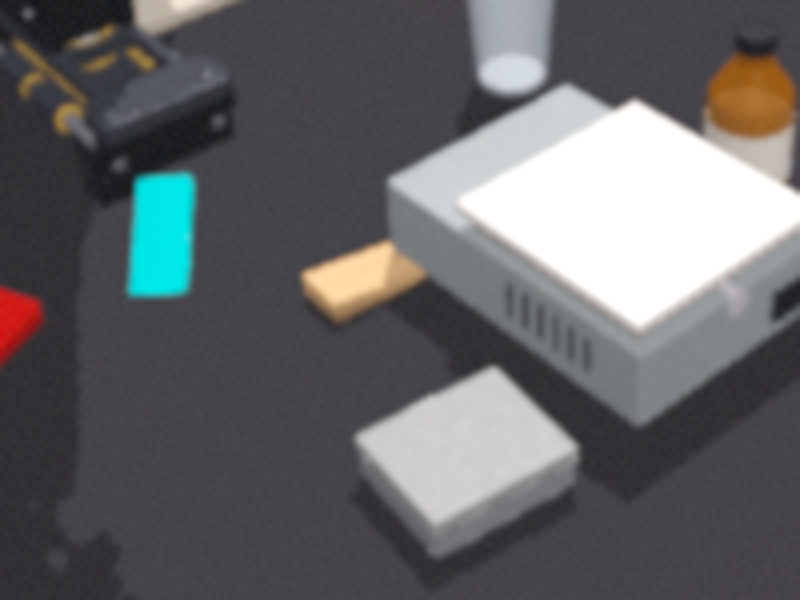

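View pics/c9.png

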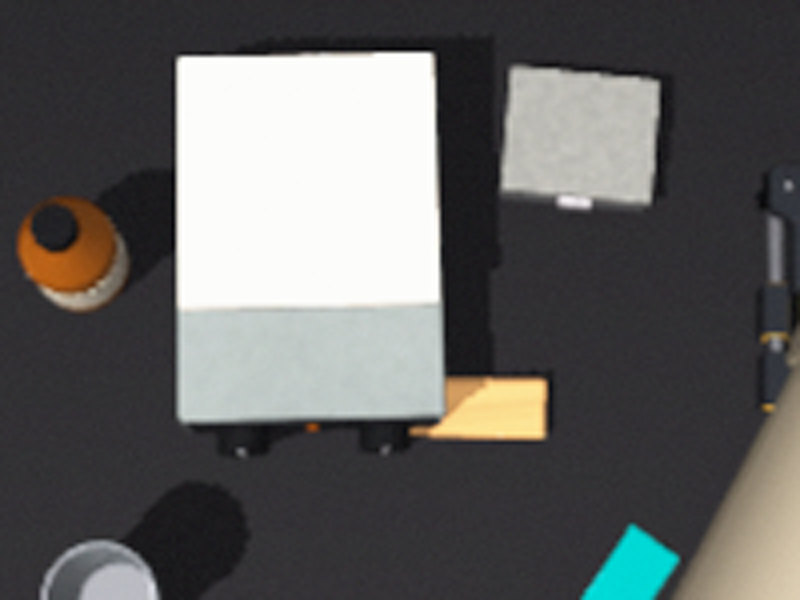

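Both views show the wedge in under the front right corner, with its thick end at top-crop (547,378)–(547,438). The stirrer, slide box, beaker and bottle stand where they were, and the hand is clear. One numeric check of the wedge's depth before handing in.

```bash
python3 - <<'E'
from h import *
f=lambda x,y,h:at("top",((x+.5)/4-.5+150,(y+.5)/4-.5+130),h)
b=(f(547,378,.018)+f(547,438,.018))/2; FR=f(443,417,.068); FL=f(178,424,.068); print(b,FR,FL)
y=(FL-FR)[:2];y/=np.hypot(*y); x=np.array([y[1],-y[0]]); 
for yaw in(88,90.5):
    tip=b[:2]+.11*np.array([np.cos(np.radians(yaw)),np.sin(np.radians(yaw))]); o=tip-FR[:2]; print("tip in stirrer",-.12+o@x,-.085+o@y)
s=r.read_state();print(s["time"],s["ft_force"])
E
```

```text
[ 0.49202435 -0.12415803  0.018     ] [ 0.47936788 -0.05301124  0.068     ] [0.47311973 0.11471971 0.068     ]
tip in stirrer -0.10207219834757045 -0.04685471900954826
tip in stirrer -0.10686539729220222 -0.04661330319353037
11.55 [ 0.71345982 -0.65707714 -0.60702746]
```

```bash
python3 -c "
from bench import close_job; print(close_job())"
```

```text
the job is handed in; nothing more can be done
None
```

The job is handed in at about 11.6 s on the robot's clock. The stirrer stands level on the wedge and the hand is clear of everything. No verdict is reported, so the checks below are my own.

- **Wedge:** I slid the light wooden wedge along the bench with the shut fingers against its thick end. It went in under the front right corner until the push force rose from about 1 N to 4 N. The last top view puts its thin end at about x = -0.10, y = -0.047 m in the stirrer's frame, about 38 mm under the right side. It lies flat.
- **Press test:** I pressed on corner_top with 9–12 N for about 0.6 s. From first touch the fingers went down less than 1 mm, so no further push was needed. The peak of 12 N was slightly above the suggested 6–10 N, and about 4–5 N of sideways force came with it.
- **Level and surroundings:** The plate's plane measured within about 0.002 rad of level, both under load and after I lifted off. The stirrer's front corners moved about 1 mm, which is within measuring error. The beaker, bottle and slide box look unmoved.

None of these checks failed. The only difference was the wedge's depth: the camera gives about 38 mm against the nominal 41 mm for snug. That is within the camera's accuracy.

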